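# Line up the calibrators by shade beside the photometer

## Task

Get the calibration series ready: stand the four calibrator vials in the rack, one to each bay, in order of cap shade, with the palest in the bay nearest the photometer and each darker one further along, so the darkest is furthest from it. Never let a vial tip over, and leave the wash bottle where it stands.

Things in the scene. Friction and masses are not known exactly. Their poses are not given: they have to be found in the camera images.
- vial_palest: Loose calibrator vial, the palest of the four: screw cap and label stripe very pale, almost white, blue. Amber glass body 34 mm across up to 52 mm, shoulder, cap 32 mm across; 74 mm tall in all, about 80 g. Origin: centre of its underside, z up. Stands on the bench on the robot's side of the rack, at least 40 mm clear of the next vial.
- vial_light: Loose calibrator vial, second palest: screw cap and label stripe light sky blue. Amber glass body 34 mm across up to 52 mm, shoulder, cap 32 mm across; 74 mm tall in all, about 80 g. Origin: centre of its underside, z up. Stands on the bench on the robot's side of the rack, at least 40 mm clear of the next vial.
- vial_medium: Loose calibrator vial, second darkest: screw cap and label stripe strong mid blue. Amber glass body 34 mm across up to 52 mm, shoulder, cap 32 mm across; 74 mm tall in all, about 80 g. Origin: centre of its underside, z up. Stands on the bench on the robot's side of the rack, at least 40 mm clear of the next vial.
- vial_darkest: Loose calibrator vial, the darkest of the four: screw cap and label stripe very dark navy, almost black. Amber glass body 34 mm across up to 52 mm, shoulder, cap 32 mm across; 74 mm tall in all, about 80 g. Origin: centre of its underside, z up. Stands on the bench on the robot's side of the rack, at least 40 mm clear of the next vial.
- bay_a: One of four identical white bays in a straight row, 62 mm apart, in an aluminium rack (end plates 30 mm high); letters a-d follow no order along the row. Fixed open square tray, 60 mm outside, 52 mm inside, 16 mm high, floor 4 mm thick. Origin: centre of its underside, 8 mm above the bench (floor at 12 mm, wall tops at 24 mm); z up, y along the row, x across it, away from the robot.
- bay_b: One of four identical white bays in a straight row, 62 mm apart, in an aluminium rack (end plates 30 mm high); letters a-d follow no order along the row. Fixed open square tray, 60 mm outside, 52 mm inside, 16 mm high, floor 4 mm thick. Origin: centre of its underside, 8 mm above the bench (floor at 12 mm, wall tops at 24 mm); z up, y along the row, x across it, away from the robot.
- bay_c: One of four identical white bays in a straight row, 62 mm apart, in an aluminium rack (end plates 30 mm high); letters a-d follow no order along the row. Fixed open square tray, 60 mm outside, 52 mm inside, 16 mm high, floor 4 mm thick. Origin: centre of its underside, 8 mm above the bench (floor at 12 mm, wall tops at 24 mm); z up, y along the row, x across it, away from the robot.
- bay_d: One of four identical white bays in a straight row, 62 mm apart, in an aluminium rack (end plates 30 mm high); letters a-d follow no order along the row. Fixed open square tray, 60 mm outside, 52 mm inside, 16 mm high, floor 4 mm thick. Origin: centre of its underside, 8 mm above the bench (floor at 12 mm, wall tops at 24 mm); z up, y along the row, x across it, away from the robot.
- photometer: Grey bench photometer (keypad, green display, sample lid) 180 mm wide, 240 deep, 95 high, fixed at one end of the rack, either end. Origin: middle of its front lower edge, on the row's centre line, 320 mm from the rack's middle; x points back into it, y along the row. At the rack's other end, likewise fixed: a round cream mini centrifuge, 150 mm across, 115 high.
- wash_bottle: Bystander: loose white square wash bottle, blue cap and nozzle, 58 x 58 mm, 158 mm tall, 0.2 kg, in a glass dish 100 mm across at the front left of the bench. Origin: centre of its underside, 4 mm above the bench, z up. (An empty glass beaker, 52 mm across, 65 mm high, stands behind the rack, clear of the work.)
There are look-alikes about, which are no part of the job. Leave any yellow look-alike of the vial_palest alone.

How it is judged (in metres and radians):
At the end, for the whole second after the job is handed in: Each vial stands upright (within 0.1 rad) and at rest flat on the floor of its own bay (axis within 14 mm of the bay's centre, which any place inside the walls meets), in order of shade: palest in the bay nearest the photometer, then light, then medium, and the darkest in the furthest ((horizontal distance between vial_palest and bay_a below 0.014 m or horizontal distance between vial_palest and bay_b below 0.014 m or horizontal distance between vial_palest and bay_c below 0.014 m or horizontal distance between vial_palest and bay_d below 0.014 m) and horizontal distance between vial_palest and photometer below 0.258 m and height (world z) of each of vial_palest, vial_light, vial_medium, vial_darkest below 0.017 m and angle between each of vial_palest, vial_light, vial_medium, vial_darkest's own z axis and vertical below 0.1 rad and linear speed of each of vial_palest, vial_light, vial_medium, vial_darkest below 0.02 m/s and (horizontal distance between vial_light and bay_a below 0.014 m or horizontal distance between vial_light and bay_b below 0.014 m or horizontal distance between vial_light and bay_c below 0.014 m or horizontal distance between vial_light and bay_d below 0.014 m) and horizontal distance between vial_light and photometer between 0.258 and 0.32 m and (horizontal distance between vial_medium and bay_a below 0.014 m or horizontal distance between vial_medium and bay_b below 0.014 m or horizontal distance between vial_medium and bay_c below 0.014 m or horizontal distance between vial_medium and bay_d below 0.014 m) and horizontal distance between vial_medium and photometer between 0.32 and 0.382 m and (horizontal distance between vial_darkest and bay_a below 0.014 m or horizontal distance between vial_darkest and bay_b below 0.014 m or horizontal distance between vial_darkest and bay_c below 0.014 m or horizontal distance between vial_darkest and bay_d below 0.014 m) and horizontal distance between vial_darkest and photometer above 0.382 m); the robot touches nothing.
It fails at once if a vial is tipped by more than 0.7 rad (angle between any of vial_palest, vial_light, vial_medium, vial_darkest's own z axis and vertical above 0.7 rad).
It fails at once if the wash bottle is moved by more than 30 mm or tipped (distance of wash_bottle from where it was at the start of the episode above 0.03 m or angle between wash_bottle's own z axis and vertical above 0.3 rad).
It also fails if it takes over 102 s, if anything falls off the work surface, if the arm or the gripper's body presses on something with over 40 N, if the wrist force passes 120 N, or if a joint passes its speed limit or range.

## Robot

A 6-joint arm with a two-finger parallel gripper is mounted at the origin on the work surface. World frame = base frame: x ahead of the robot, y to its left, z up, the work surface at z = 0. Lengths are in mm, angles in rad, forces in N, time in s.
With the tool pointing down it reaches from about 350 to 875 mm from the base axis. Payload 4.2 kg.
Tool frame: the origin (TCP) lies between the finger pads; the fingertips stand 25 mm ahead of it and the grasp point (between the pads) lies 6 mm ahead of it; z points along the fingers, y is the line along which they close (so a half turn about z gives the same grasp; the last joint's range is limited). The gripper opens to 85 mm and grips with 20 to 120 N. Pads are 22 mm wide; open, the fingers measure 114 mm over their backs; the gripper's body (76 mm by 85 mm) begins 54 mm behind the grasp point. The pads swing forward as they close: fully open they stand 13 mm farther back than shut.
Start: joints at [1.599, 0.385, 0.008, 0, -1.194, -0.259], TCP at [142.941, 608.414, 256.312] pointing down, gripper open.
Joint ranges: [-3.14, 3.14], [-1.21, 2.06], [-1.07, 1.41], [-3.16, 2.05], [-2.99, -0.16], [-3.1, 3.1]. Speed limits (rad/s): [2.79, 2.79, 3.14, 3.14, 3.14, 3.14].

## Interface

Orientations are given as a unit quaternion [x, y, z, w].
In Python, from bench import arm gives the robot as it stands.
- The arm moves only by the shell command python3 -m pendant 'ROWS'. ROWS is JSON, a list of rows, each a list of 7 numbers: the shift along the tool's x, y, z in m, then the turn, a rotation vector about the tool's x, y, z in degrees, then the finger opening in m, from 0 to 0.0854. In form: [[x, y, z, wx, wy, wz, fingers], ...]. A call has 1 to 12 rows; each row shifts and turns the commanded pose from where the row before left it, along the tool's axes as they then stand; what a row does not reach is not made up. A row lasts 1/10 s, in which the tool goes at most 50 mm and 8.59 degrees, less where a joint would pass 70% of its speed; a pose out of reach is approached as far as the arm can. A call is refused whole if a number of a shift passes 0.05 or a number of a turn 8.59, either way. A call with a gripper value outside its range is refused whole. The fingers move at their own pace and stop on an object; the grip force is fixed at half the most. Time passes only in rows, so rows that do not move let the fingers close. It gives the time, the measured TCP pose, the force, the opening and the grip force at its end, in the units of the state.
- arm.read_state(): the state, without advancing time (a new reading comes with each control period).
- arm.get_image(name): name is "scene" or "side" or "wrist"; returns a dict with "image" (400x640x3 uint8, red, green, blue), "fx", "fy", "cx", "cy" (pixels), "xyz" and "rotation" of the camera in the world. Camera axes: x right, y down, z forward; pixel columns grow to the right and rows downward; lengths in mm; the calibration is good to about 2 mm. The wrist camera is an equidistant fisheye: a pixel r from the principal point sees the ray r / f radians off the axis. A picture is of the moment at which its call begins. There is no depth.
- arm.job_done(): hands the job in; it is judged then, once.
The state is a dict: "clock": time; "joints": joint angles; "joint_vel": joint speeds; "joint_efforts": joint torques, N m; "position": TCP position; "ee_rot": TCP orientation; "contact_force": force on the tool from outside, world axes, zero at the start; "wrist_torque": the same for the moment, N m; "gripper_width": finger opening in mm; "grasp_force": force on a finger pad.
Only numpy, scipy, OpenCV 4.12 (cv2) and the standard library are available. Lean on these libraries where they do the work, as an engineer would, in place of code of your own. Each camera call takes 0.05 s, during which the arm holds its last target. There are 200 camera calls.

## Working session

There is one attempt and no reset: what is moved stays moved. The work goes in short steps, Python scripts to look and compute and a shell command to move; the robot and the scene stay as the last step left them, time stands still between calls to the robot, and variables do not carry over. Pictures are saved under pics/ and viewed, at most 14 in all, crops included, and the job is handed in when it is done.

```bash
mkdir -p pics; ls; python3 - <<'E'
from bench import arm
import cv2,pickle
for n in ("scene","side","wrist"):
    d=arm.get_image(n); pickle.dump(d,open(f"pics/{n}0.pkl","wb"))
    cv2.imwrite(f"pics/{n}0.png",d["image"][:,:,::-1]); print(n,[round(d[k],1) for k in("fx","fy","cx","cy")],d["xyz"],d["rotation"])
s=arm.read_state();print(s)
E
```

```text
pics
scene [368.5, 368.5, 321.1, 200.4] [1304.46354137  130.32209722  701.52482235] [ 0.62234621  0.66091117 -0.31365459 -0.27839257]
side [371.8, 371.8, 324.1, 192.9] [ 423.10785025 -640.26693258  763.92169177] [ 0.92261544 -0.06444642  0.03280071 -0.37888193]
wrist [309.7, 309.7, 321.3, 198.1] [220.99211699 589.55701811 373.95443363] [-0.61291899  0.77394036  0.12430134 -0.09947768]
{'clock': 0.15, 'joints': array([ 1.59861850e+00,  3.85368718e-01,  6.95760473e-03, -3.62210480e-04,
       -1.19400099e+00, -2.58625920e-01]), 'joint_vel': array([-0.00012305, -0.00202184,  0.00389396,  0.00082092, -0.00131101,
       -0.0009322 ]), 'joint_efforts': array([-2.77675808e-04, -3.92679691e+01,  1.88583130e+01,  4.18861672e+00,
       -3.41330982e-03,  9.99639411e-07]), 'position': array([142.84827063, 608.05238208, 255.48508663]), 'ee_rot': array([ 9.93340562e-01, -1.15212186e-01, -5.13093250e-05,  8.23642964e-04]), 'contact_force': array([ 0.55914539, -0.32039104, -1.29406953]), 'wrist_torque': array([ 0.00691924, -0.02766401,  0.02600612]), 'grasp_force': 0.0, 'gripper_width': 85.60002732452661}
```

View pics/scene0.png

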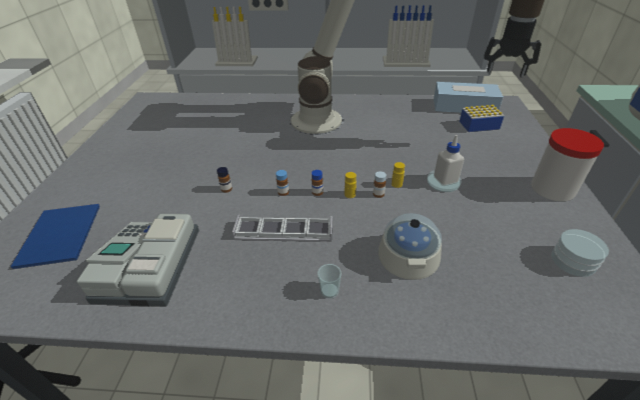

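View pics/side0.png

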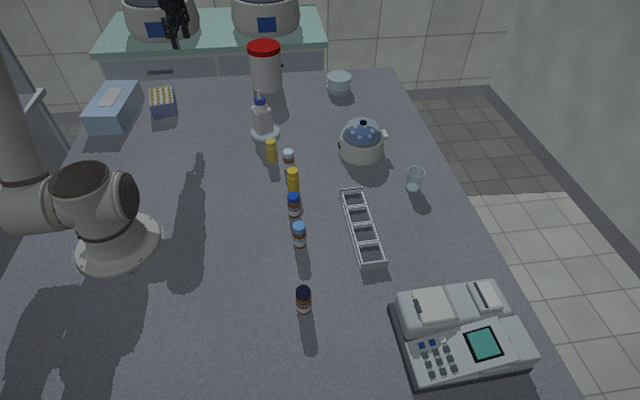

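View pics/wrist0.png

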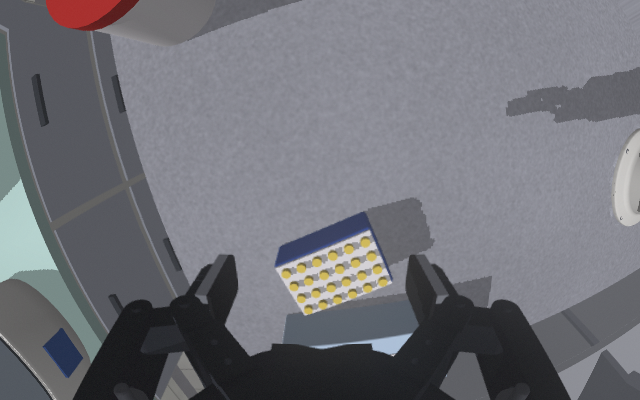

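The scene view shows these candidates: dark vial (224,179), light (282,182), medium (317,182), yellow look-alikes (350,185) and (398,175), pale vial (380,183). The photometer is at (140,255), on the −y side, and the rack is at (284,229). In the side view the vials are at (303,299), (299,235), (293,206) and (288,156), with yellow ones at (292,180) and (271,150). I'll check this in a close crop and measure.

```bash
cat > h.py <<'E'
import numpy as np,cv2,pickle
from scipy.spatial.transform import Rotation as R
def ray(d,u,v):
    x=(u-d["cx"])/d["fx"];y=(v-d["cy"])/d["fy"]
    return np.array(d["xyz"]),R.from_quat(d["rotation"]).apply([x,y,1.])
def wray(d,u,v):
    a=np.array([(u-d["cx"])/d["fx"],(v-d["cy"])/d["fy"]]);r=np.hypot(*a)
    k=a*(np.sin(r)/r if r>1e-9 else 1)
    return np.array(d["xyz"]),R.from_quat(d["rotation"]).apply([k[0],k[1],np.cos(r)])
def plane(o,r,z): return o+r*(z-o[2])/r[2]
def tri(o1,r1,o2,r2):
    A=np.stack([r1,-r2],1);t=np.linalg.lstsq(A,o2-o1,rcond=None)[0]
    p,q=o1+r1*t[0],o2+r2*t[1];return (p+q)/2,np.linalg.norm(p-q)
E
python3 - <<'E'
from h import *
S=pickle.load(open("pics/scene0.pkl","rb"));T=pickle.load(open("pics/side0.pkl","rb"))
a=cv2.resize(S["image"][155:250,210:410,::-1],None,fx=4,fy=4,interpolation=cv2.INTER_CUBIC)
b=cv2.resize(T["image"][130:325,250:400,::-1],None,fx=3,fy=3,interpolation=cv2.INTER_CUBIC)
cv2.imwrite("pics/a.png",a);cv2.imwrite("pics/b.png",b)
for n,d,(y0,y1,x0,x1) in(("scene",S,(150,210,200,415)),("side",T,(135,325,255,320))):
    h=cv2.cvtColor(d["image"],cv2.COLOR_RGB2HSV)
    for nm,lo,hi in(("amber",(3,90,30),(17,255,255)),("blue",(95,100,20),(128,255,255)),("white",(0,0,175),(179,70,255)),("dark",(0,0,0),(179,255,55)),("yel",(19,120,80),(32,255,255))):
        m=cv2.inRange(h,lo,hi);k=np.zeros_like(m);k[y0:y1,x0:x1]=m[y0:y1,x0:x1]
        c,l,st,ce=cv2.connectedComponentsWithStats(k)
        for i in range(1,c):
            if st[i,4]>12: print(n,nm,st[i].tolist(),ce[i].round(1).tolist())
E
```

```text
scene amber [219, 175, 11, 8, 52] [223.9, 178.6]
scene amber [277, 179, 11, 7, 46] [282.0, 182.3]
scene amber [312, 180, 10, 5, 42] [316.7, 182.1]
scene amber [374, 181, 12, 6, 51] [379.6, 183.8]
scene amber [279, 192, 10, 3, 14] [283.9, 193.6]
scene amber [313, 192, 10, 4, 18] [318.3, 193.8]
scene amber [374, 195, 10, 2, 13] [378.3, 195.6]
scene blue [218, 168, 8, 5, 24] [222.0, 169.6]
scene blue [276, 170, 11, 10, 90] [281.0, 174.4]
scene blue [312, 170, 10, 10, 92] [316.5, 174.3]
scene white [376, 172, 10, 5, 43] [380.4, 174.0]
scene dark [218, 168, 10, 9, 76] [222.0, 171.9]
scene yel [392, 162, 13, 26, 267] [397.9, 174.4]
scene yel [345, 172, 11, 26, 267] [350.0, 184.5]
side amber [284, 158, 7, 6, 17] [286.3, 160.8]
side amber [288, 201, 12, 8, 52] [293.4, 205.2]
side amber [293, 233, 13, 7, 50] [298.6, 236.0]
side amber [296, 297, 15, 9, 54] [302.2, 302.0]
side blue [287, 191, 12, 13, 127] [292.7, 196.7]
side blue [292, 220, 13, 14, 145] [298.3, 226.8]
side blue [296, 285, 14, 16, 122] [302.4, 291.5]
side white [284, 149, 8, 5, 19] [287.1, 151.6]
side dark [296, 285, 15, 17, 170] [303.0, 293.6]
side yel [266, 138, 9, 6, 43] [270.0, 140.8]
side yel [266, 146, 11, 16, 72] [270.0, 155.5]
side yel [286, 167, 13, 24, 249] [292.3, 178.6]
```

View pics/a.png

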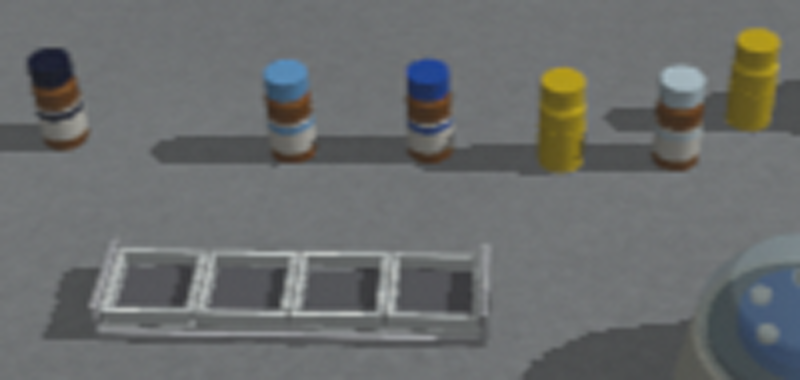

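View pics/b.png

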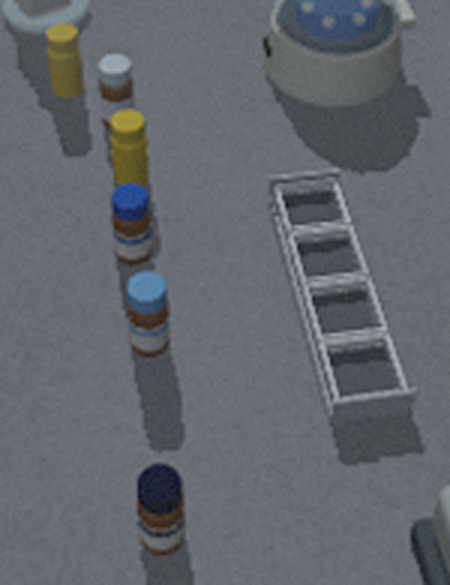

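Crops confirm the choices: dark, light, medium and pale vials (white label, amber glass) with two all-yellow look-alikes. One yellow one stands between medium and pale, the other behind pale. The rack's three dividers are visible in both views.

```bash
python3 - <<'E'
from h import *
S=pickle.load(open("pics/scene0.pkl","rb"));T=pickle.load(open("pics/side0.pkl","rb"))
A=lambda u,v:(210+u/4-.4,155+v/4-.4); B=lambda u,v:(250+u/3-.3,130+v/3-.3)
P={"dark":((49,58),(160,480),74),"light":((286,71),(147,285),74),"med":((428,70),(130,196),74),"pale":((682,77),(114,65),74),
"yelA":((563,79),(127,120),74),"yelB":((757,40),(62,36),74),
"div-":((200,284),(353,338),24),"div0":((293,285),(337,281),24),"div+":((388,287),(322,227),24)}
for n,(a,b,z) in P.items():
    ra=ray(S,*A(*a));rb=ray(T,*B(*b));p,e=tri(*ra,*rb)
    print(n,p.round(1),round(e,1),plane(*ra,z)[:2].round(1),plane(*rb,z)[:2].round(1))
E
```

```text
dark [ 444.3 -238.4   74.8] 3.5 [ 441.1 -238.1] [ 445.3 -239.6]
light [452.2 -61.4  73.4] 4.2 [450.3 -60.2] [453.2 -64.2]
med [447.1  41.1  73.1] 5.0 [445.   42.6] [448.3  37.1]
pale [447.2 223.1  72.3] 4.6 [446.3 224.4] [448.1 217.7]
yelA [453.2 138.8  73.2] 3.4 [452.1 139.8] [454.  135.7]
yelB [398.3 279.9  70.7] 6.7 [398.1 281.6] [399.9 270.5]
div- [618.8 -97.9  20.3] 2.6 [621.2 -95.9] [ 618.4 -101.8]
div0 [618.3 -35.9  21.3] 3.6 [619.2 -34.2] [618.5 -40. ]
div+ [618.4  27.3  22.5] 3.3 [618.1  28.5] [618.7  24.1]
```

```bash
python3 -m pendant '[[0,0,0,0,0,8.53,0.085],[0,0,0,0,0,8.53,0.085],[0,0,0,0,0,8.53,0.085],[0,0,0,0,0,8.53,0.085],[0,0,0,0,0,8.53,0.085],[0,0,0,0,0,8.53,0.085],[0,0,0,0,0,8.53,0.085],[0,0,0,0,0,8.53,0.085],[0,0,0,0,0,8.53,0.085],[0,0,0,0,0,0,0.085],[0.03,-0.03,0,0,0,0,0.085]]'; python3 -m pendant '[[0.035,-0.025,0,0,0,0,0.085],[0.035,-0.025,0,0,0,0,0.085],[0.035,-0.025,0,0,0,0,0.085],[0.035,-0.025,0,0,0,0,0.085],[0.035,-0.025,0,0,0,0,0.085],[0.035,-0.025,0,0,0,0,0.085],[0.035,-0.025,0,0,0,0,0.085],[0.035,-0.025,0,0,0,0,0.085],[0.035,-0.025,0,0,0,0,0.085],[0.035,-0.025,0,0,0,0,0.085],[0,0,0,0,0,0,0.085],[0,0,0,0,0,0,0.085]]'
```

```text
clock: 1.25
position: [171.2, 580.4, 255.2]
ee_rot: [0.71, -0.704, -0.0, -0.0]
contact_force: [-0.2, -0.4, -0.6]
gripper_width: 85.2
grasp_force: 0.0
clock: 2.45
position: [423.3, 227.5, 256.2]
ee_rot: [0.707, -0.707, -0.0, 0.0]
contact_force: [-0.2, 0.4, 0.3]
gripper_width: 85.0
grasp_force: 0.0
```

```bash
python3 - <<'E'
from bench import arm
from h import *
d=arm.get_image("wrist");pickle.dump(d,open("pics/w1.pkl","wb"));print(d["xyz"])
cv2.imwrite("pics/w1.png",d["image"][:,:,::-1])
h=cv2.cvtColor(d["image"],cv2.COLOR_RGB2HSV)
for nm,lo,hi in(("blue",(95,100,20),(128,255,255)),("white",(80,8,165),(120,90,255)),("yel",(19,120,80),(32,255,255))):
    c,l,st,ce=cv2.connectedComponentsWithStats(cv2.inRange(h,lo,hi))
    for i in range(1,c):
        if st[i,4]>80: print(nm,st[i].tolist(),ce[i].round(1),plane(*wray(d,*ce[i]),74).round(1))
E
```

```text
[422.92272077 146.66765439 374.81939007]
blue [282, 0, 32, 14, 331] [297.4   5.3] [445.6  52.4  74. ]
blue [101, 198, 39, 43, 286] [123.  211.8] [663.1 263.9  74. ]
white [142, 0, 43, 59, 583] [163.8  20.7] [586.2  52.5  74. ]
white [32, 73, 21, 37, 117] [40.6 87.3] [790.8  93.3  74. ]
white [63, 86, 14, 15, 144] [68.8 93.3] [731.  111.5  74. ]
white [282, 162, 31, 31, 742] [297.1 176.9] [447.1 223.9  74. ]
white [76, 213, 83, 61, 1007] [105. 253.] [713.1 323.9  74. ]
white [317, 274, 68, 44, 1213] [347.9 290.9] [391.4 361.6  74. ]
white [560, 309, 66, 82, 1390] [591.1 345.6] [-141.2  571.1   74. ]
white [614, 321, 26, 44, 91] [626.6 344.7] [-342.6  633.5   74. ]
white [167, 395, 23, 5, 95] [177.5 397.2] [681.8 624.2  74. ]
yel [275, 76, 35, 32, 886] [291.7  91.7] [451.1 139.3  74. ]
yel [330, 203, 29, 40, 747] [345.1 225.3] [397.6 276.7  74. ]
```

View pics/w1.png

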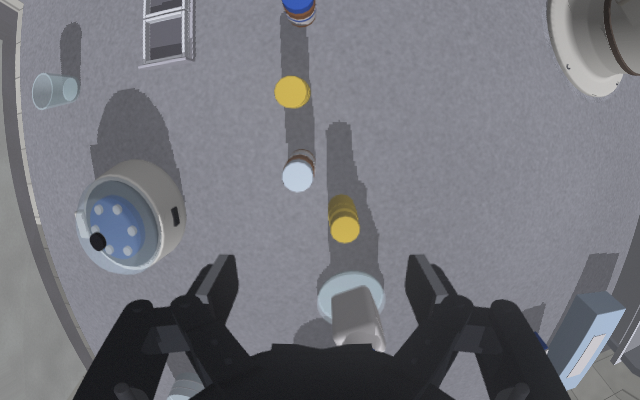

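The wrist view shows the pale cap at (297,177), which is (447,224) and agrees with the scene view, with yellow caps at (292,92) and (345,229). Now the grasp.

```bash
python3 -m pendant '[[0.0035,-0.024,0,0,0,0,0.085],[0,0,0.04,0,0,0,0.085],[0,0,0.04,0,0,0,0.085],[0,0,0.04,0,0,0,0.085],[0,0,0.04,0,0,0,0.085],[0,0,0.03,0,0,0,0.085],[0,0,0.02,0,0,0,0.085],[0,0,0,0,0,0,0.085],[0,0,0,0,0,0,0.085]]'; python3 -m pendant '[[0,0,0,0,0,0,0.05],[0,0,0,0,0,0,0.045],[0,0,0,0,0,0,0.04],[0,0,0,0,0,0,0.035],[0,0,0,0,0,0,0.025],[0,0,0,0,0,0,0.02],[0,0,0,0,0,0,0.02],[0,0,0,0,0,0,0.02]]'
```

```text
clock: 3.4
position: [446.9, 226.2, 46.6]
ee_rot: [0.708, -0.706, 0.0, -0.0]
contact_force: [-0.1, 0.5, -0.1]
gripper_width: 85.0
grasp_force: 0.0
clock: 4.2
position: [447.6, 225.3, 47.4]
ee_rot: [0.707, -0.707, 0.0, -0.001]
contact_force: [-0.7, -0.5, 6.1]
gripper_width: 32.5
grasp_force: 59.3
```

```bash
python3 -m pendant '[[0,0,-0.02,0,0,0,0.02],[0,0,-0.03,0,0,0,0.02],[0,0,-0.04,0,0,0,0.02],[0,0,-0.04,0,0,0,0.02],[0.03,-0.02,0,0,0,0,0.02],[0.03,-0.02,0,0,0,0,0.02],[0.03,-0.02,0,0,0,0,0.02],[0.03,-0.02,0,0,0,0,0.02],[0.03,-0.02,0,0,0,0,0.02],[0.035,-0.012,0,0,0,0,0.02],[0,0,0,0,0,0,0.02],[0,0,0,0,0,0,0.02]]'
python3 - <<'E'
from bench import arm
from h import *
d=arm.get_image("wrist");pickle.dump(d,open("pics/w2.pkl","wb"));print(d["xyz"],arm.read_state()["position"])
cv2.imwrite("pics/w2.png",d["image"][:,:,::-1])
E
```

```text
clock: 5.4
position: [558.7, 38.9, 175.8]
ee_rot: [-0.706, 0.708, 0.0, -0.0]
contact_force: [0.1, 0.1, -0.8]
gripper_width: 32.7
grasp_force: 59.8
[558.17709075 -41.94816025 294.36803167] [558.56208395  39.72928399 175.91407756]
```

View pics/w2.png

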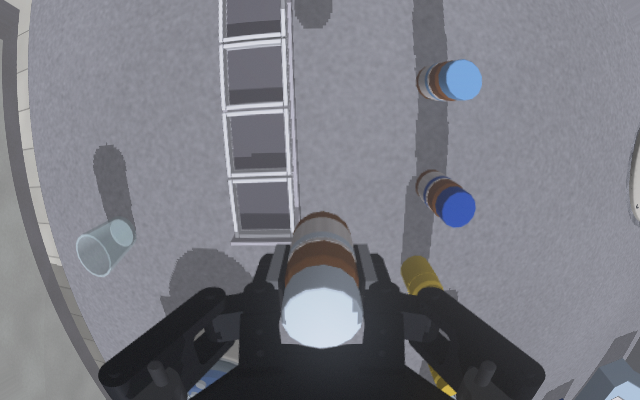

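The wrist view shows the pale vial upright in the grip, dividers at about (253,41), (256,107) and (261,178), the rack's +y end near (264,239), the light cap at (464,80) and the medium cap at (458,209).

```bash
python3 - <<'E'
from h import *
d=pickle.load(open("pics/w2.pkl","rb"))
for n,p,z in(("d-",(252.5,41.5),24),("d0",(256,107),24),("d+",(261,178),24),("end",(264,239),28),("L0",(223,108),24),("R0",(287,105),24),("L-",(221,45),24),("R-",(284,37),24),("light",(464,80),74),("med",(458,209),74)):
    print(n,plane(*wray(d,*p),z).round(1))
E
```

```text
d- [617.1 -95.1  24. ]
d0 [614.8 -36.3  24. ]
d+ [613.   28.2  24. ]
end [613.3  87.7  28. ]
L0 [645.2 -37.   24. ]
R0 [587.4 -37.1  24. ]
L- [645.9 -94.5  24. ]
R- [589.5 -97.5  24. ]
light [451.2 -61.6  74. ]
med [446.8  40.7  74. ]
```

```bash
python3 -m pendant '[[0.033,-0.012,0,0,0,0,0.02],[0.033,-0.012,0,0,0,0,0.02],[0.033,-0.012,0,0,0,0,0.02],[0.034,-0.012,0,0,0,0,0.02],[0.034,-0.011,0,0,0,0,0.02],[0,0,0,0,0,0,0.02],[0,0,0,0,0,0,0.02],[0,0,0.03,0,0,0,0.02],[0,0,0.03,0,0,0,0.02],[0,0,0.025,0,0,0,0.02],[0,0,0.015,0,0,0,0.02],[0,0,0,0,0,0,0.02]]'
```

```text
clock: 6.65
position: [616.0, -125.0, 73.8]
ee_rot: [0.708, -0.706, -0.002, 0.002]
contact_force: [-0.3, -0.2, -1.5]
gripper_width: 31.7
grasp_force: 59.9
```

```bash
python3 -m pendant '[[0.002,-0.001,0,0,0,0,0.02],[0,0,0.007,0,0,0,0.02],[0,0,0.003,0,0,0,0.02],[0,0,0.003,0,0,0,0.02],[0,0,0,0,0,0,0.02],[0,0,0,0,0,0,0.02]]'; python3 - <<'E'
from bench import arm
s=arm.read_state();print(s["position"],s["contact_force"])
E
```

```text
clock: 7.25
position: [619.1, -129.1, 63.4]
ee_rot: [0.707, -0.707, 0.0, -0.0]
contact_force: [0.2, 0.6, -0.0]
gripper_width: 32.3
grasp_force: 59.9
[ 619.06139653 -129.11527747   63.41764448] [ 0.1967657   0.62993192 -0.01342361]
```

```bash
python3 -m pendant '[[0,0,0.0015,0,0,0,0.02],[0,0,0.0015,0,0,0,0.02],[0,0,0,0,0,0,0.02],[0,0,0,0,0,0,0.02]]'; python3 -m pendant '[[0,0,0.001,0,0,0,0.02],[0,0,0,0,0,0,0.02],[0,0,0,0,0,0,0.02]]'
```

```text
clock: 7.65
position: [619.0, -129.1, 60.2]
ee_rot: [0.707, -0.707, -0.0, 0.0]
contact_force: [0.2, -0.1, -0.9]
gripper_width: 32.0
grasp_force: 59.9
clock: 7.95
position: [619.2, -129.0, 59.4]
ee_rot: [0.707, -0.707, 0.0, -0.0]
contact_force: [0.2, 0.1, -0.9]
gripper_width: 32.4
grasp_force: 59.9
```

```bash
python3 -m pendant '[[0,0,0.001,0,0,0,0.02],[0,0,0,0,0,0,0.02],[0,0,0,0,0,0,0.02]]'; python3 -m pendant '[[0,0,0.001,0,0,0,0.02],[0,0,0,0,0,0,0.02],[0,0,0,0,0,0,0.02]]'
```

```text
clock: 8.25
position: [619.2, -129.1, 59.4]
ee_rot: [0.707, -0.707, 0.0, -0.0]
contact_force: [-2.4, -0.1, 6.3]
gripper_width: 31.8
grasp_force: 60.4
clock: 8.55
position: [619.3, -129.1, 59.4]
ee_rot: [0.707, -0.707, 0.0, -0.0]
contact_force: [-3.6, 1.0, 10.0]
gripper_width: 32.1
grasp_force: 61.0
```

```bash
python3 -m pendant '[[0,0,-0.001,0,0,0,0.04],[0,0,0,0,0,0,0.05],[0,0,0,0,0,0,0.06],[0,0,0,0,0,0,0.085],[0,0,0,0,0,0,0.085],[0,0,0,0,0,0,0.085]]'; python3 -m pendant '[[0,0,-0.02,0,0,0,0.085],[0,0,-0.03,0,0,0,0.085],[0,0,-0.04,0,0,0,0.085],[0,0,-0.03,0,0,0,0.085],[-0.014,0.034,0,0,0,0,0.085],[-0.014,0.034,0,0,0,0,0.085],[-0.014,0.034,0,0,0,0,0.085],[-0.014,0.034,0,0,0,0,0.085],[-0.012,0.032,0,0,0,0,0.085],[0,0,0,0,0,0,0.085],[0,0,0,0,0,0,0.085]]'
python3 - <<'E'
from bench import arm
from h import *
print(arm.read_state()["position"])
d=arm.get_image("scene");cv2.imwrite("pics/s3.png",cv2.resize(d["image"][140:260,190:430,::-1],None,fx=3,fy=3,interpolation=cv2.INTER_CUBIC))
E
```

```text
clock: 9.15
position: [619.0, -129.0, 58.1]
ee_rot: [0.707, -0.707, -0.0, 0.0]
contact_force: [-0.6, 0.1, 0.2]
gripper_width: 85.0
grasp_force: 0.0
clock: 10.25
position: [451.1, -60.8, 179.0]
ee_rot: [0.708, -0.707, 0.001, -0.001]
contact_force: [1.4, -0.6, -0.3]
gripper_width: 85.3
grasp_force: 0.0
[451.07912635 -60.83730809 178.9761907 ]
```

View pics/s3.png

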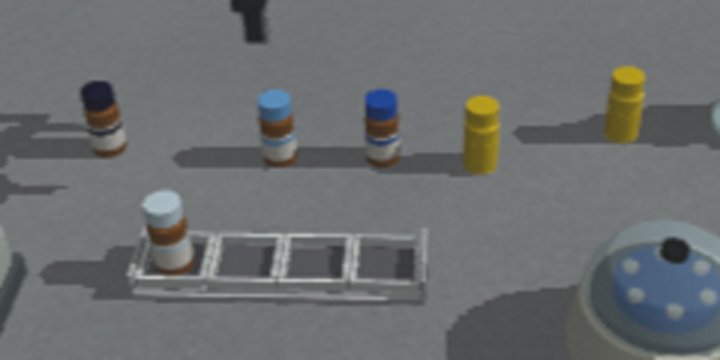

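The pale vial stands in the bay nearest the photometer (crop pixel 167,235), and nothing else has changed. Light is next.

```bash
python3 -m pendant '[[0,0,0.035,0,0,0,0.085],[0,0,0.04,0,0,0,0.085],[0,0,0.035,0,0,0,0.085],[0,0,0.022,0,0,0,0.085],[0,0,0,0,0,0,0.085],[0,0,0,0,0,0,0.05],[0,0,0,0,0,0,0.04],[0,0,0,0,0,0,0.03],[0,0,0,0,0,0,0.02],[0,0,0,0,0,0,0.02],[0,0,0,0,0,0,0.02],[0,0,0,0,0,0,0.02]]'
```

```text
clock: 11.5
position: [451.9, -60.9, 47.8]
ee_rot: [0.707, -0.707, 0.001, -0.001]
contact_force: [-1.2, 0.1, 5.6]
gripper_width: 32.2
grasp_force: 59.3
```

```bash
python3 -m pendant '[[0,0,-0.02,0,0,0,0.02],[0,0,-0.04,0,0,0,0.02],[0,0,-0.03,0,0,0,0.02],[0.001,-0.033,0,0,0,0,0.02],[0.001,-0.033,0,0,0,0,0.02],[0.001,-0.034,0,0,0,0,0.02],[0.001,-0.033,0,0,0,0,0.02],[0.002,-0.033,0,0,0,0,0.02],[0,0,0,0,0,0,0.02],[0,0,0,0,0,0,0.02]]'; python3 -m pendant '[[0,0,0.025,0,0,0,0.02],[0,0,0.03,0,0,0,0.02],[0,0,0.015,0,0,0,0.02],[0,0,0.004,0,0,0,0.02],[0,0,0,0,0,0,0.02],[0,0,0,0,0,0,0.02]]'
```

```text
clock: 12.5
position: [616.8, -67.0, 136.0]
ee_rot: [-0.707, 0.707, 0.0, -0.0]
contact_force: [-0.2, -0.3, -1.1]
gripper_width: 32.3
grasp_force: 59.8
clock: 13.1
position: [617.5, -66.9, 63.8]
ee_rot: [0.707, -0.707, 0.001, -0.001]
contact_force: [0.1, 0.6, -1.0]
gripper_width: 32.2
grasp_force: 59.9
```

```bash
python3 -m pendant '[[0,0,0.002,0,0,0,0.02],[0,0,0.0015,0,0,0,0.02],[0,0,0,0,0,0,0.02],[0,0,0,0,0,0,0.02]]'; python3 -m pendant '[[0,0,0.001,0,0,0,0.02],[0,0,0,0,0,0,0.02],[0,0,0,0,0,0,0.02]]'
```

```text
clock: 13.5
position: [617.5, -66.9, 59.9]
ee_rot: [0.707, -0.707, 0.001, -0.0]
contact_force: [-0.8, 0.2, 5.8]
gripper_width: 32.6
grasp_force: 60.2
clock: 13.8
position: [617.5, -67.0, 59.8]
ee_rot: [0.707, -0.707, 0.001, -0.0]
contact_force: [-2.4, 0.9, 9.9]
gripper_width: 32.2
grasp_force: 61.0
```

```bash
python3 -m pendant '[[0,0,-0.001,0,0,0,0.04],[0,0,0,0,0,0,0.05],[0,0,0,0,0,0,0.06],[0,0,0,0,0,0,0.085],[0,0,0,0,0,0,0.085],[0,0,0,0,0,0,0.085]]'; python3 -m pendant '[[0,0,-0.02,0,0,0,0.085],[0,0,-0.03,0,0,0,0.085],[0,0,-0.04,0,0,0,0.085],[0,0,-0.03,0,0,0,0.085],[-0.022,0.034,0,0,0,0,0.085],[-0.022,0.034,0,0,0,0,0.085],[-0.022,0.034,0,0,0,0,0.085],[-0.022,0.034,0,0,0,0,0.085],[-0.020,0.034,0,0,0,0,0.085],[0,0,0,0,0,0,0.085],[0,0,0,0,0,0,0.085]]'
```

```text
clock: 14.4
position: [617.0, -67.1, 58.6]
ee_rot: [0.707, -0.707, -0.0, 0.0]
contact_force: [-0.1, -0.4, -0.3]
gripper_width: 85.0
grasp_force: 0.0
clock: 15.5
position: [446.9, 41.5, 179.4]
ee_rot: [0.708, -0.706, 0.0, -0.001]
contact_force: [0.8, -0.2, 1.1]
gripper_width: 85.0
grasp_force: 0.0
```

```bash
python3 -m pendant '[[0,0,0.035,0,0,0,0.085],[0,0,0.04,0,0,0,0.085],[0,0,0.035,0,0,0,0.085],[0,0,0.022,0,0,0,0.085],[0,0,0,0,0,0,0.085],[0,0,0,0,0,0,0.05],[0,0,0,0,0,0,0.04],[0,0,0,0,0,0,0.03],[0,0,0,0,0,0,0.02],[0,0,0,0,0,0,0.02],[0,0,0,0,0,0,0.02],[0,0,0,0,0,0,0.02]]'
```

```text
clock: 16.7
position: [447.8, 41.2, 48.3]
ee_rot: [0.707, -0.707, 0.001, -0.001]
contact_force: [-0.7, -0.7, 5.4]
gripper_width: 32.4
grasp_force: 59.3
```

```bash
python3 -m pendant '[[0,0,-0.02,0,0,0,0.02],[0,0,-0.04,0,0,0,0.02],[0,0,-0.03,0,0,0,0.02],[0.009,-0.034,0,0,0,0,0.02],[0.009,-0.034,0,0,0,0,0.02],[0.009,-0.034,0,0,0,0,0.02],[0.009,-0.034,0,0,0,0,0.02],[0.010,-0.034,0,0,0,0,0.02],[0,0,0,0,0,0,0.02],[0,0,0,0,0,0,0.02]]'; python3 -m pendant '[[0,0,0.025,0,0,0,0.02],[0,0,0.03,0,0,0,0.02],[0,0,0.015,0,0,0,0.02],[0,0,0.004,0,0,0,0.02],[0,0,0,0,0,0,0.02],[0,0,0,0,0,0,0.02]]'; python3 -m pendant '[[0,0,0.002,0,0,0,0.02],[0,0,0.0015,0,0,0,0.02],[0,0,0.0005,0,0,0,0.02],[0,0,0,0,0,0,0.02]]'
```

```text
clock: 17.7
position: [616.7, -5.3, 136.5]
ee_rot: [-0.707, 0.707, 0.0, -0.0]
contact_force: [-0.4, 0.6, -1.0]
gripper_width: 32.3
grasp_force: 59.8
clock: 18.3
position: [617.5, -4.7, 64.3]
ee_rot: [0.707, -0.707, 0.001, -0.001]
contact_force: [0.7, -0.6, -0.1]
gripper_width: 32.5
grasp_force: 59.8
clock: 18.7
position: [617.5, -4.9, 60.3]
ee_rot: [0.707, -0.707, 0.001, -0.001]
contact_force: [-2.6, 0.8, 4.6]
gripper_width: 32.2
grasp_force: 60.5
```

```bash
python3 -m pendant '[[0,0,-0.001,0,0,0,0.04],[0,0,0,0,0,0,0.05],[0,0,0,0,0,0,0.06],[0,0,0,0,0,0,0.085],[0,0,0,0,0,0,0.085],[0,0,0,0,0,0,0.085],[0,0,-0.02,0,0,0,0.085],[0,0,-0.03,0,0,0,0.085],[0,0,-0.04,0,0,0,0.085],[0,0,-0.03,0,0,0,0.085]]'; python3 -m pendant '[[0.033,0.025,0,0,0,0,0.085],[0.033,0.025,0,0,0,0,0.085],[0.033,0.025,0,0,0,0,0.085],[0.033,0.025,0,0,0,0,0.085],[0.033,0.025,0,0,0,0,0.085],[0.033,0.025,0,0,0,0,0.085],[0.035,0.024,0,0,0,0,0.085],[0,0,0,0,0,0,0.085],[0,0,0,0,0,0,0.085]]'
python3 - <<'E'
from bench import arm
from h import *
print(arm.read_state()["position"])
d=arm.get_image("wrist");cv2.imwrite("pics/w4.png",d["image"][:,:,::-1]);print(d["xyz"]);pickle.dump(d,open("pics/w4.pkl","wb"))
E
```

```text
clock: 19.7
position: [617.5, -5.0, 182.1]
ee_rot: [0.707, -0.707, 0.001, -0.001]
contact_force: [1.0, 0.8, 0.1]
gripper_width: 84.9
grasp_force: 0.0
clock: 20.6
position: [442.5, -238.8, 180.0]
ee_rot: [-0.706, 0.708, -0.0, 0.0]
contact_force: [-0.1, 0.4, 0.2]
gripper_width: 85.0
grasp_force: 0.0
[ 442.54529251 -238.817265    179.9901278 ]
[ 441.88435998 -319.66903875  298.62558793]
```

View pics/w4.png

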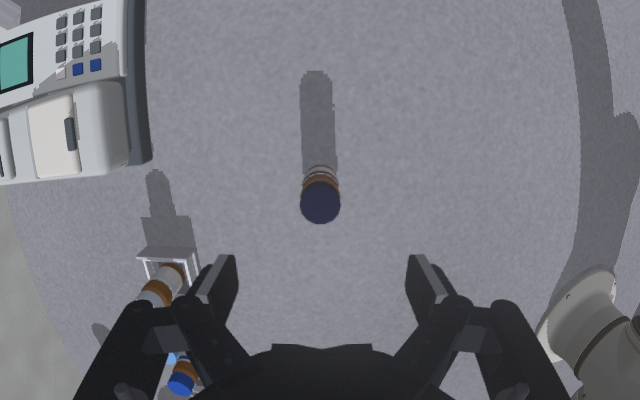

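```bash
python3 -c "
from h import *
d=pickle.load(open('pics/w4.pkl','rb'));print(plane(*wray(d,320,202),74))"
```

```text
[ 443.09332565 -242.10626694   74.        ]
```

The dark cap at (320,202) in the wrist view works out to (443,−242). The room views gave −238.5, so I'll aim between them.

```bash
python3 -m pendant '[[0.0015,-0.0005,0.035,0,0,0,0.085],[0,0,0.04,0,0,0,0.085],[0,0,0.035,0,0,0,0.085],[0,0,0.022,0,0,0,0.085],[0,0,0,0,0,0,0.085],[0,0,0,0,0,0,0.05],[0,0,0,0,0,0,0.04],[0,0,0,0,0,0,0.03],[0,0,0,0,0,0,0.02],[0,0,0,0,0,0,0.02],[0,0,0,0,0,0,0.02],[0,0,0,0,0,0,0.02]]'
```

```text
clock: 21.85
position: [444.5, -239.7, 49.4]
ee_rot: [0.707, -0.707, 0.001, -0.001]
contact_force: [0.3, 2.1, 5.6]
gripper_width: 32.5
grasp_force: 59.4
```

```bash
python3 -m pendant '[[0,0,-0.02,0,0,0,0.02],[0,0,-0.04,0,0,0,0.02],[0,0,-0.04,0,0,0,0.02],[0,0,-0.02,0,0,0,0.02],[-0.037,-0.021,0,0,0,0,0.02],[-0.037,-0.021,0,0,0,0,0.02],[-0.037,-0.021,0,0,0,0,0.02],[-0.037,-0.021,0,0,0,0,0.02],[-0.037,-0.022,0,0,0,0,0.02],[-0.037,-0.022,0,0,0,0,0.02],[-0.037,-0.022,0,0,0,0,0.02],[-0.037,-0.022,0,0,0,0,0.02]]'; python3 -m pendant '[[0,0,0,0,0,0,0.02],[0,0,0,0,0,0,0.02]]'
```

```text
clock: 23.05
position: [615.9, 58.0, 168.2]
ee_rot: [0.707, -0.707, 0.0, -0.0]
contact_force: [0.7, 0.1, -0.6]
gripper_width: 31.9
grasp_force: 59.6
clock: 23.25
position: [615.3, 57.3, 167.5]
ee_rot: [0.708, -0.707, -0.0, 0.0]
contact_force: [-0.5, -1.2, -0.2]
gripper_width: 32.2
grasp_force: 59.6
```

```bash
python3 -m pendant '[[0,-0.001,0.03,0,0,0,0.02],[0,0,0.035,0,0,0,0.02],[0,0,0.025,0,0,0,0.02],[0,0,0.012,0,0,0,0.02],[0,0,0,0,0,0,0.02],[0,0,0,0,0,0,0.02]]'; python3 -m pendant '[[0,0,0.001,0,0,0,0.02],[0,0,0.001,0,0,0,0.02],[0,0,0,0,0,0,0.02]]'
```

```text
clock: 23.85
position: [617.2, 56.1, 67.0]
ee_rot: [-0.707, 0.707, -0.001, 0.001]
contact_force: [0.5, 0.0, -0.0]
gripper_width: 32.4
grasp_force: 59.7
clock: 24.15
position: [616.8, 56.6, 64.7]
ee_rot: [0.707, -0.707, 0.0, -0.001]
contact_force: [-0.4, -0.5, -1.1]
gripper_width: 32.1
grasp_force: 59.7
```

```bash
python3 -m pendant '[[0,0,0.001,0,0,0,0.02],[0,0,0.001,0,0,0,0.02],[0,0,0.001,0,0,0,0.02],[0,0,0,0,0,0,0.02],[0,0,0,0,0,0,0.02]]'; python3 -m pendant '[[0,0,0.001,0,0,0,0.02],[0,0,0,0,0,0,0.02],[0,0,0,0,0,0,0.02]]'
```

```text
clock: 24.65
position: [616.5, 56.5, 61.5]
ee_rot: [0.707, -0.707, 0.0, -0.0]
contact_force: [-1.6, 1.2, 5.7]
gripper_width: 32.4
grasp_force: 60.2
clock: 24.95
position: [616.6, 56.5, 61.5]
ee_rot: [0.707, -0.707, 0.0, -0.0]
contact_force: [-2.8, 1.0, 11.3]
gripper_width: 32.2
grasp_force: 60.8
```

```bash
python3 -m pendant '[[0,0,-0.001,0,0,0,0.04],[0,0,0,0,0,0,0.05],[0,0,0,0,0,0,0.06],[0,0,0,0,0,0,0.085],[0,0,0,0,0,0,0.085],[0,0,0,0,0,0,0.085],[0,0,-0.02,0,0,0,0.085],[0,0,-0.03,0,0,0,0.085],[0,0,-0.04,0,0,0,0.085],[0,0,-0.04,0,0,0,0.085]]'; python3 -m pendant '[[0,0.04,0,0,0,0,0.085],[0,0.04,0,0,0,0,0.085],[0,0.04,0,0,0,0,0.085],[0,0.04,0,0,0,0,0.085],[0,0,0,0,0,0,0.085],[0,0,0,0,0,0,0.085]]'
python3 - <<'E'
from bench import arm
from h import *
a=arm.get_image("scene");b=arm.get_image("side");pickle.dump((a,b),open("pics/f.pkl","wb"))
x=cv2.resize(a["image"][165:255,210:360,::-1],(600,360),interpolation=cv2.INTER_CUBIC)
y=cv2.resize(b["image"][160:280,320:400,::-1],(240,360),interpolation=cv2.INTER_CUBIC)
cv2.imwrite("pics/f.png",np.hstack([x[:,:550],y]))
E
```

```text
clock: 25.95
position: [616.2, 56.3, 191.8]
ee_rot: [0.707, -0.707, -0.0, 0.001]
contact_force: [1.0, -0.1, -0.2]
gripper_width: 85.1
grasp_force: 0.0
clock: 26.55
position: [456.3, 56.6, 191.5]
ee_rot: [0.708, -0.707, 0.0, -0.001]
contact_force: [0.9, -0.3, -0.2]
gripper_width: 84.9
grasp_force: 0.0
```

View pics/f.png

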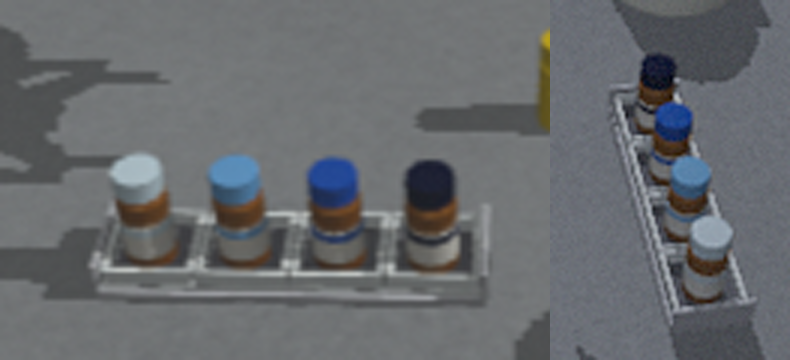

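All four vials stand upright in order from the photometer end (scene caps at crop x 138, 236, 332 and 431). I'll check their positions numerically, then hand in.

```bash
python3 - <<'E'
from h import *
from bench import arm
S,T=pickle.load(open("pics/f.pkl","rb"))
ok=True
for n,a,b,y in(("pale",(138,165),(711,233),-129),("light",(236,167),(690,173),-67),("med",(332,170),(673,119),-5),("dark",(431,174),(658,70),57)):
    p,e=tri(*ray(S,210+a[0]/4-.4,165+a[1]/4-.4),*ray(T,320+(b[0]-550)/3-.3,160+b[1]/3-.3))
    ok&=abs(p[2]-86)<5 and abs(p[1]-y)<8 and abs(p[0]-617.5)<8
    print(n,p.round(1),round(e,1))
print(ok)
if ok: print(arm.job_done())
E
```

```text
pale [ 617.4 -131.2   85.7] 6.8
light [615.4 -68.4  84.6] 6.9
med [614.9  -6.9  84. ] 6.7
dark [614.8  55.7  82.6] 7.5
True
the job is handed in; nothing more can be done
None
```

The job is handed in: the four vials stand upright in the rack, ordered palest to darkest from the photometer, checked in two camera views at about 27 s of the 102 s limit. The wash bottle was not touched, and I saw no verdict on the judging.

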